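# Relight hold: gas lever to pilot, safety button held in

### The arm

A 7-joint arm with a two-finger parallel gripper is mounted at the origin on a cart in front of the work surface, level with it; the furniture and walls round the work are solid. World frame = base frame: x ahead of the robot, y to its left, z up, the work surface at z = 0. Lengths are in m, angles in rad, forces in N, time in s.
With the tool pointing down it reaches from about 0.425 to 0.925 m from the base axis. Payload 6.8 kg.
Tool frame: the origin (TCP) lies at the very end of the fingers, on their centre line; the grasp point (between the pads) lies 19 mm behind it (bot.pinch_z is the distance from the TCP to the grasp point, in m); z points along the fingers, y is the direction in which the jaws open and shut (so a half turn about z gives the same grasp; the last joint's range is limited). The gripper opens to 85 mm and grips with 20 to 120 N. Pads are 22 mm wide; open, the fingers measure 114 mm over their backs; the gripper's body (76 mm by 85 mm) begins 54 mm behind the grasp point. The pads swing forward as they close: fully open they stand 13 mm farther back than shut.
Start: joints at [1.118, 0.477, 0.022, 1.555, -0.011, 1.109, -0.083], TCP at [0.228, -0.635, 0.231] pointing down, gripper open.
Joint ranges: [-2.96, 2.96], [-0.34, 2.1], [-1.41, 1.46], [0.24, 2.44], [-1.37, 4.51], [0.17, 1.92], [-2.96, 2.96]. Speed limits (rad/s): [2.39, 2.39, 3.14, 3.14, 3.14, 3.14, 3.14].

### API

Orientations are given as a 3x3 rotation matrix whose columns are the frame's x, y, z axes.
In Python, from cell import bot gives the robot as it stands.
- The arm moves only by the shell command python3 -m crank 'ROWS' [FORCE]. ROWS is JSON, a list of rows, each an object of numbers: "jaw": the finger opening in mm, from 0 to 85.4; "x", "y", "z": the shift along the tool's x, y, z in mm; "ax", "ay", "az": the turn, a rotation vector about the tool's x, y, z in rad. In form: [{"jaw": .., "x": .., "y": .., "z": .., "ax": .., "ay": .., "az": ..}, ...]. A call has 1 to 10 rows; each row is the pose to reach, as a shift and turn from the pose commanded when the call began, along the tool's axes at that moment; what a row does not reach only later rows make up. A row lasts 1/10 s, in which the tool goes at most 50 mm and 8.59 degrees, less where a joint would pass 70% of its speed; a pose out of reach is approached as far as the arm can. A call with a gripper value outside its range is refused whole. The fingers move at their own pace and stop on an object; FORCE is the grip in N (left out, the last holds). Time passes only in rows, so rows that repeat a pose let the fingers close. It gives the time, the measured TCP pose, the force and the opening at its end, in the units of the state.
- bot.state(): the state, without advancing time (a new reading comes with each control period).
- bot.read_camera(name): name is "scene" or "side" or "wrist"; returns the picture (400x640x3 uint8, blue, green, red); there is no depth.
- bot.get_calibration(name): a dict with "K" (3x3 intrinsics, pixels), "R" (3x3) and "t" (3): a world point X has camera coordinates R X + t; the wrist camera has in their place "T_tool_cam" (4x4, takes a point from camera to tool coordinates, whose origin is the TCP and whose axes are the flange's). Camera axes: x right, y down, z forward; pixel columns grow to the right and rows downward; lengths in m; the calibration is good to about 2 mm. A picture is of the moment at which its call begins: read the wrist's pose just before it. get_calibration takes no time and is no camera call.
- bot.close_job(): hands the job in, once; it reports no verdict.
The state is a dict: "time": time; "q": joint angles; "qvel": joint speeds; "joint_efforts": joint torques, N m; "eef_pos": TCP position; "eef_rot": TCP orientation; "wrist_force": force on the tool from outside, world axes, zero at the start; "ft_torque": the same for the moment, N m; "finger_gap": opening from 0.0 (shut) to 1.0 (fully open).
Only numpy, scipy, OpenCV 4.12 (cv2) and the standard library are available. Lean on these libraries where they do the work, as an engineer would, in place of code of your own. Each camera call takes 0.05 s, during which the arm holds its last target. There are 200 camera calls.

### The job

The flame under the lidded stockpot has blown out: turn that burner's gas lever back to the pilot mark (the small flame, halfway between off and full) and let go of it, then with closed fingers press the same burner's safety button fully in, without ramming it, so that the pilot can be lit and the thermocouple warms up. Keep it in for at least two seconds and finish while still holding it in: do not let go at the end. Leave the other burner's controls as they are, and do not shift the pots.

Things in the scene. Friction and masses are not known exactly. Their poses are not given: they have to be found in the camera images.
- hob: Twin gas boiling ring, stainless steel, fixed on the table, 360 mm deep (x), 350 wide (y), deck 105 high. Origin: middle of its footprint on the table; x to its back, y to its left. Control panel along the front: lower edge 180 mm before the origin at height 65 mm, rising 20 degrees backwards for 117 mm. Each burner has a lever 12 mm left and a button 58 mm right of its centre line.
- ring_left (a point): Centre of the left (+y) burner's pan support, at its top, 133 mm above the table; 50 mm behind and 87.5 mm to the left of the hob's origin.
- ring_right (a point): The same for the right (-y) burner, 87.5 mm to the right of the hob's origin.
- stockpot: Steel stockpot with its lid on, 154 mm across, 131 mm tall with the lid handle, two loop handles; 1.6 kg, loose, stands on one of the two burners (the left or the right). Origin: centre of its underside.
- shallow_pan: Open shallow steel pan, 160 mm across, 48 mm tall, two loop handles; loose, stands on the other burner. Origin: centre of its underside.
- lever_left (a joint): Gas lever of the left burner, about the panel's normal. 0 = off, points to the hob's left at the disc mark; 0.785 = pilot, points obliquely forward-left at the small flame mark; 1.571 = full, points down the slope to the robot at the large flame mark. Starts between 1.05 and 1.57. Friction 0.10 N m, no spring: stays where it is left.
- lever_left_grip (a point): Middle of the left lever's handle, moving with it, 38 mm from the pivot, 26 mm above the panel. y axis along the handle away from the pivot, z out of the panel, x across. The handle is a black bar 12 mm thick, 20 tall (16 to 36 mm above the panel), with a 15 mm round end reaching 59 mm from the pivot; the hub, 24 mm across, is 37 mm tall.
- lever_left_pivot (a point): Fixed point on the left lever's axis, 26 mm above the panel; z axis out of the panel (tilted 20 degrees from vertical towards the robot), x axis up the slope, y axis to the hob's left.
- travel_left (a joint): Travel of the safety button of the left burner into the panel (m): 0 = out, 0.012 = fully in on its stop. A spring returns it: 5 N to start it, 11 N at the stop.
- button_left: Origin: centre of the top of the left safety button, moving with it: a black mushroom cap 29 mm across, its top 26 mm above the panel when out and 14 mm when in, in a steel collar nut 42 mm across and 8 mm high. z axis out of the panel, the button moves along -z.
- lever_right (a joint): Gas lever of the right burner, about the panel's normal. 0 = off, points to the hob's left at the disc mark; 0.785 = pilot, points obliquely forward-left at the small flame mark; 1.571 = full, points down the slope to the robot at the large flame mark. Starts between 1.05 and 1.57. Friction 0.10 N m, no spring: stays where it is left.
- lever_right_grip (a point): Middle of the right lever's handle, moving with it, 38 mm from the pivot, 26 mm above the panel. y axis along the handle away from the pivot, z out of the panel, x across. The handle is a black bar 12 mm thick, 20 tall (16 to 36 mm above the panel), with a 15 mm round end reaching 59 mm from the pivot; the hub, 24 mm across, is 37 mm tall.
- lever_right_pivot (a point): Fixed point on the right lever's axis, 26 mm above the panel; z axis out of the panel (tilted 20 degrees from vertical towards the robot), x axis up the slope, y axis to the hob's left.
- travel_right (a joint): Travel of the safety button of the right burner into the panel (m): 0 = out, 0.012 = fully in on its stop. A spring returns it: 5 N to start it, 11 N at the stop.
- button_right: Origin: centre of the top of the right safety button, moving with it: a black mushroom cap 29 mm across, its top 26 mm above the panel when out and 14 mm when in, in a steel collar nut 42 mm across and 8 mm high. z axis out of the panel, the button moves along -z.

How it is judged:
By the outcome, as a careful person would: the job done as asked, in the order asked, and still so for the second after the job is handed in, while the arm keeps its last pose, push and grip.
It also fails if it takes over 45 s, if anything falls off the work surface, if the arm or the gripper's body presses on something with over 40 N, if the wrist force passes 120 N, or if a joint passes its speed limit or range.

## Working session

There is one attempt and no reset: what is moved stays moved. The work goes in short steps, Python scripts to look and compute and a shell command to move; the robot and the scene stay as the last step left them, time stands still between calls to the robot, and variables do not carry over. Pictures are saved under pics/ and viewed, about 8 in all and at most 12, crops included, and the job is handed in when it is done.

```bash
mkdir -p pics; ls
python3 - <<'E'
from cell import bot
import cv2,numpy as np
s=bot.state();print(s['time'],s['eef_pos'],s['eef_rot'])
for n in('scene','side'):
    cv2.imwrite(f'pics/{n}0.png',bot.read_camera(n))
    c=bot.get_calibration(n);print(n,c['K'],c['R'],c['t'])
print(bot.get_calibration('wrist'))
E
```

```text
pics
0.0 [ 0.22796194 -0.63469787  0.23029941] [[ 9.41122319e-01  3.38065401e-01 -7.52370101e-04]
 [ 3.38066214e-01 -9.41120763e-01  1.71605706e-03]
 [-1.27931606e-04 -1.86937051e-03 -9.99998245e-01]]
scene [[383.30697317   0.         313.52192401]
 [  0.         383.30697317 198.53330234]
 [  0.           0.           1.        ]] [[-0.83039158 -0.55683563 -0.01959363]
 [-0.33778913  0.53107787 -0.77708094]
 [ 0.4431121  -0.63866296 -0.62909562]] [0.40734529 0.43187855 0.48212085]
side [[403.36652575   0.         317.77672558]
 [  0.         403.36652575 200.28779199]
 [  0.           0.           1.        ]] [[-0.96124081 -0.27548809  0.01106458]
 [-0.19278147  0.64288509 -0.74130565]
 [ 0.19710763 -0.71470629 -0.67107638]] [0.56997637 0.33291098 0.64953433]
{'K': array([[359.07200891,   0.        , 313.29791562],
       [  0.        , 359.07200891, 199.86905883],
       [  0.        ,   0.        ,   1.        ]]), 'T_tool_cam': array([[ 3.77757819e-04, -9.51721436e-01, -3.06962807e-01,
         7.92499861e-02],
       [ 9.99999759e-01,  1.80711670e-04,  6.70343613e-04,
         6.16784494e-04],
       [-5.82508625e-04, -3.06962986e-01,  9.51721275e-01,
        -1.43181245e-01],
       [ 0.00000000e+00,  0.00000000e+00,  0.00000000e+00,
         1.00000000e+00]])}
```

View pics/scene0.png

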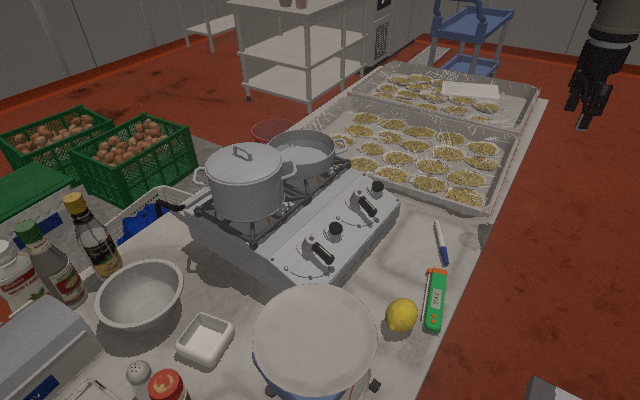

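View pics/side0.png

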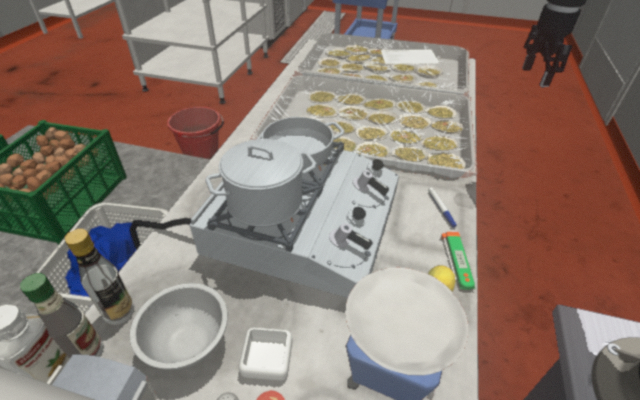

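The scene view shows the stockpot on the near (left, +y) burner. Its button cap is near (335,229) and its lever hub near (309,241), with the handle towards (330,260). The right burner's button is at (377,187). The side view agrees, with the left button near (358,214). Next I'll zoom in on both.

Run:
```python
import cv2,numpy as np
a=cv2.imread('pics/scene0.png')[165:295,260:420];b=cv2.imread('pics/side0.png')[150:280,300:420]
r=lambda i:cv2.resize(i,None,fx=4.4,fy=4.4,interpolation=cv2.INTER_CUBIC)
b=cv2.copyMakeBorder(b,0,0,0,0,0)
cv2.imwrite('pics/z1.png',r(a));cv2.imwrite('pics/z2.png',r(b))
```

```text
(no output)
```

View pics/z1.png

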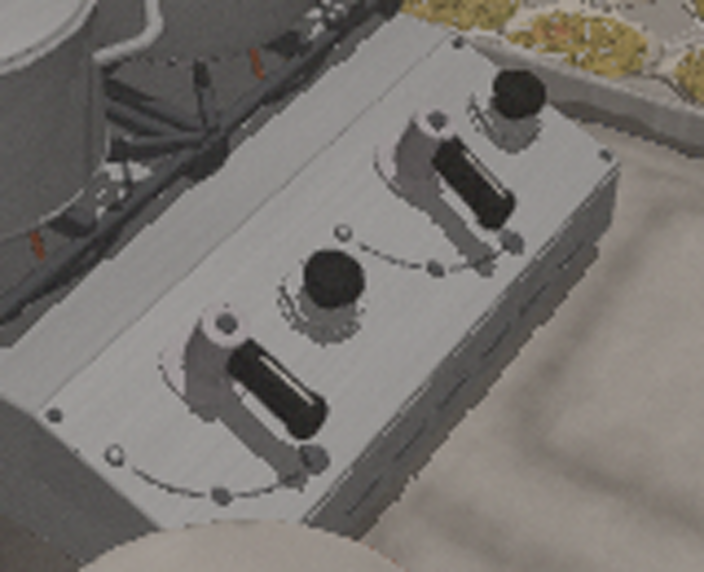

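View pics/z2.png

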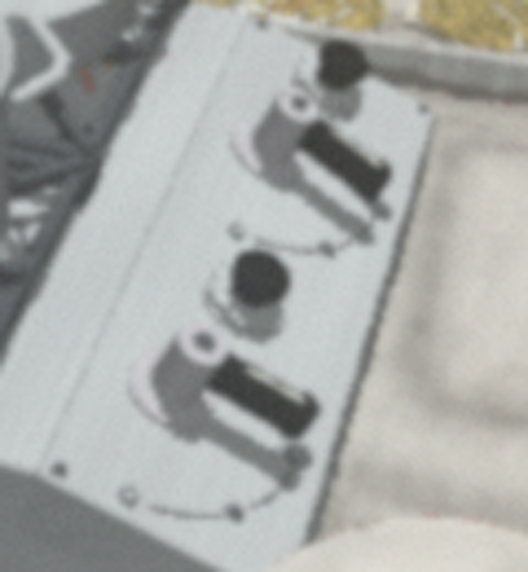

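Pixels in the zooms (factor 4.4):

| Feature | Scene zoom | Side zoom |
|---|---|---|
| Left hub top | (226,323) | (204,342) |
| Left cap | (334,278) | (260,278) |
| Left marks | (115,456), (221,496), (315,457) | (128,495), (235,512), (298,455) |
| Right hub | (437,120) | (299,103) |

Both levers point nearly to full. I'll fit the hob's x, y and yaw to these.

```bash
cat > h.py <<'E'
import numpy as np
T=np.radians(20)
def hobpt(p,u,y,h):  # u up the slope from lower edge, y left, h above the panel
    x0,y0,a=p[:3]; c,s=np.cos(a),np.sin(a)
    X=-.18+u*np.cos(T)-h*np.sin(T); Z=.065+u*np.sin(T)+h*np.cos(T)
    return np.array([x0+c*X-s*y,y0+s*X+c*y,Z])
E
cat > fit.py <<'E'
from cell import bot
import numpy as np
from scipy.optimize import least_squares
from h import *
C={n:bot.get_calibration(n) for n in('scene','side')}
def pr(n,X):
    c=C[n];v=c['K']@(c['R']@X+c['t']);return v[:2]/v[2]
S=lambda a,b:np.array([a,b])/4.4+[260-.4,165-.4]
D=lambda a,b:np.array([a,b])/4.4+[300-.4,150-.4]
YL,YR,BL,BR=.0995,-.0755,.0295,-.1455
# params x0 y0 yaw uLev uBut r aL aR
def pts(p):
    x0,y0,a,ul,ub,r,aL,aR=p
    o={}
    for k,Y,B,al in(('L',YL,BL,aL),('R',YR,BR,aR)):
        o['hub'+k]=hobpt(p,ul,Y,.037);o['cap'+k]=hobpt(p,ub,B,.022)
        for i,t in enumerate((0,np.pi/4,np.pi/2)):o[f'm{i}'+k]=hobpt(p,ul-r*np.sin(t),Y+r*np.cos(t),0)
        o['tip'+k]=hobpt(p,ul-.0515*np.sin(al),Y+.0515*np.cos(al),.028)
    return o
obs={'scene':dict(hubL=S(226,323),capL=S(334,278),m0L=S(115,456),m1L=S(221,496),m2L=S(315,457),tipL=S(306,414),
 hubR=S(437,120),capR=S(519,94),m0R=S(343,233),m1R=S(436,269),m2R=S(512,242),tipR=S(496,206)),
'side':dict(hubL=D(204,342),capL=D(260,278),m0L=D(128,495),m1L=D(235,512),m2L=D(298,455),tipL=D(299,415),
 hubR=D(299,103),capR=D(342,65),m0R=D(236,230),m1R=D(327,249),m2R=D(383,212),tipR=D(374,182))}
def f(p):
    o=pts(p);return np.concatenate([pr(n,o[k])-v for n in obs for k,v in obs[n].items()])
r=least_squares(f,[.55,-.2,0,.06,.06,.07,1.3,1.3],loss='soft_l1')
p=r.x;print(np.round(p,4),'rms',np.sqrt(np.mean(f(p)**2)))
e=f(p).reshape(-1,2);print(np.round(e,1).tolist())
o=pts(p)
for k in('hubL','hubR','capL','tipL'):print(k,o[k].round(4))
print('yaw',p[2]);np.save('p.npy',p)
E
python3 fit.py
```

```text
[ 0.6878 -0.2253 -0.0497  0.0782  0.0622  0.0637  1.5063  1.2999] rms 0.3802833016736429
[[0.1, 0.3], [0.2, -0.5], [0.0, -0.1], [0.0, 0.2], [-0.1, 0.5], [0.2, 0.2], [0.1, 0.3], [0.4, -0.8], [0.1, 0.1], [-0.1, 0.1], [-0.2, 0.1], [-0.0, 0.5], [-0.2, 0.1], [0.5, -0.8], [-0.1, 0.3], [-0.2, 0.1], [-0.1, 0.3], [-0.2, -0.1], [0.0, 0.3], [0.6, -1.1], [0.1, 0.2], [-0.1, 0.1], [-1.1, -0.5], [-0.2, -0.7]]
hubL [ 0.5738 -0.12    0.1265]
hubR [ 0.5651 -0.2948  0.1265]
capL [ 0.5604 -0.1894  0.107 ]
tipL [ 0.5288 -0.1144  0.1005]
yaw -0.04972099967041209
```

```bash
cat >> h.py <<'E'
from scipy.spatial.transform import Rotation as Ro
def tool_R(p,ang):  # tool x opposite to the lever direction at angle ang, tool z into the panel
    o=hobpt(p,0,0,0); n=hobpt(p,0,0,1)-o
    d=hobpt(p,-np.sin(ang),np.cos(ang),0)-o
    return np.column_stack([-d,np.cross(-n,-d),-n])
def rel(s,pos,R):
    R0=np.array(s['eef_rot']);d=R0.T@(pos-np.array(s['eef_pos']))*1e3
    return np.round(d,1),np.round(Ro.from_matrix(R0.T@R).as_rotvec(),4)
E
python3 - <<'E'
src=open('fit.py').read()
exec(src)
for h in(.014,.018,.026):
    def pts2(p,h=h):
        o=pts(p);o['capL']=hobpt(p,p[4],BL,h);o['capR']=hobpt(p,p[4],BR,h);return o
    g=lambda p:np.concatenate([pr(n,pts2(p)[k])-v for n in obs for k,v in obs[n].items()])
    q=least_squares(g,p,loss='soft_l1');print(h,q.cost,q.x.round(4))
def ray(n,uv):
    c=C[n];return -c['R'].T@c['t'],c['R'].T@np.linalg.inv(c['K'])@[*uv,1]
(a,d1),(b,d2)=ray('scene',(315,335)),ray('side',(407,325))
m=np.linalg.lstsq(np.column_stack([d1,-d2]),b-a,rcond=None)[0];print('bowl',a+m[0]*d1,b+m[1]*d2)
s=bot.state()
for hh in(.12,.008):
    R=tool_R(p,p[6]);pos=hobpt(p,p[3]-.038*np.sin(p[6]),YL+.038*np.cos(p[6]),hh)
    print(hh,pos.round(4),rel(s,pos,R))
E
```

```text
[ 0.6878 -0.2253 -0.0497  0.0782  0.0622  0.0637  1.5063  1.2999] rms 0.3802833016736429
[[0.1, 0.3], [0.2, -0.5], [0.0, -0.1], [0.0, 0.2], [-0.1, 0.5], [0.2, 0.2], [0.1, 0.3], [0.4, -0.8], [0.1, 0.1], [-0.1, 0.1], [-0.2, 0.1], [-0.0, 0.5], [-0.2, 0.1], [0.5, -0.8], [-0.1, 0.3], [-0.2, 0.1], [-0.1, 0.3], [-0.2, -0.1], [0.0, 0.3], [0.6, -1.1], [0.1, 0.2], [-0.1, 0.1], [-1.1, -0.5], [-0.2, -0.7]]
hubL [ 0.5738 -0.12    0.1265]
hubR [ 0.5651 -0.2948  0.1265]
capL [ 0.5604 -0.1894  0.107 ]
tipL [ 0.5288 -0.1144  0.1005]
yaw -0.04972099967041209
0.014 3.9830579139625546 [ 0.6816 -0.2248 -0.0523  0.0841  0.068   0.0643  1.4879  1.2711]
0.018 1.2726072914539437 [ 0.6846 -0.2251 -0.051   0.0812  0.0652  0.064   1.4962  1.2848]
0.026 8.033110810064926 [ 0.6893 -0.2254 -0.0491  0.0768  0.0617  0.0636  1.5108  1.3068]
bowl [0.44313685 0.0614115  0.15768031] [0.44017515 0.07040056 0.1521524 ]
0.12 [ 0.5099 -0.1144  0.1915] (array([ 441.3, -394.4,   39.5]), array([-0.0594,  0.3478,  0.4541]))
0.008 [ 0.5482 -0.1163  0.0863] (array([ 476.7, -379.5,  144.7]), array([-0.0594,  0.3478,  0.4541]))
```

```bash
python3 -m crank '[{"jaw":45,"x":441,"y":-394,"z":38,"ax":-0.0594,"ay":0.3478,"az":0.4541},{"jaw":45,"x":441,"y":-394,"z":38,"ax":-0.0594,"ay":0.3478,"az":0.4541},{"jaw":45,"x":441,"y":-394,"z":38,"ax":-0.0594,"ay":0.3478,"az":0.4541},{"jaw":45,"x":441,"y":-394,"z":38,"ax":-0.0594,"ay":0.3478,"az":0.4541},{"jaw":45,"x":441,"y":-394,"z":38,"ax":-0.0594,"ay":0.3478,"az":0.4541},{"jaw":45,"x":441,"y":-394,"z":38,"ax":-0.0594,"ay":0.3478,"az":0.4541},{"jaw":45,"x":441,"y":-394,"z":38,"ax":-0.0594,"ay":0.3478,"az":0.4541},{"jaw":45,"x":441,"y":-394,"z":38,"ax":-0.0594,"ay":0.3478,"az":0.4541},{"jaw":45,"x":441,"y":-394,"z":38,"ax":-0.0594,"ay":0.3478,"az":0.4541},{"jaw":45,"x":441,"y":-394,"z":38,"ax":-0.0594,"ay":0.3478,"az":0.4541}]' 25
cat > tgt.py <<'E'
import sys
from cell import bot
from h import *
p=np.load('p.npy')
def lev(a,h,r=.038): return hobpt(p,p[3]-r*np.sin(a),.0995+r*np.cos(a),h),tool_R(p,a)
def but(h,a=1.5708): return hobpt(p,p[4],.0295,h),tool_R(p,a)
if __name__=='__main__':
    s=bot.state();print(s['time'],np.round(s['q'],2),np.round(s['wrist_force'],1))
    k=sys.argv[1];v=[float(t) for t in sys.argv[2:]]
    print(*rel(s,*(lev if k=='lev' else but)(*v)))
E
python3 tgt.py lev 1.5 .12
```

```text
time: 1.1
eef_pos: [0.4664, -0.1949, 0.1992]
eef_rot: [[0.933, -0.111, 0.343], [-0.111, -0.994, -0.019], [0.343, -0.021, -0.939]]
wrist_force: [0.6, 0.0, 0.5]
finger_gap: 0.524
1.1 [ 0.58  0.11 -0.26  2.21 -0.14  0.5  -1.25] [0.6 0.  0.5]
[ 29.1 -84.9  20.6] [ 0.0016 -0.0013  0.0063]
```

```bash
python3 -m crank '[{"jaw":45,"x":29,"y":-85,"z":20},{"jaw":45,"x":29,"y":-85,"z":20},{"jaw":45,"x":29,"y":-85,"z":20},{"jaw":45,"x":29,"y":-85,"z":20}]'
python3 tgt.py lev 1.5 .12
python3 - <<'E'
from cell import bot
import cv2,numpy as np
from tgt import *
c=bot.get_calibration('wrist');s=bot.state();im=bot.read_camera('wrist')
Tw=np.eye(4);Tw[:3,:3]=s['eef_rot'];Tw[:3,3]=s['eef_pos'];M=np.linalg.inv(Tw@c['T_tool_cam'])
L=p[6]
for P in(hobpt(p,p[3],.0995,.037),hobpt(p,p[3]-.059*np.sin(L),.0995+.059*np.cos(L),.036),hobpt(p,p[4],.0295,.026)):
    v=c['K']@(M@[*P,1])[:3];v=v[:2]/v[2];print(v);cv2.drawMarker(im,tuple(int(t) for t in v),(0,0,255),0,8)
cv2.imwrite('pics/w1.png',im)
E
```

```text
1.1 [ 0.58  0.11 -0.26  2.21 -0.14  0.5  -1.25] [0.6 0.  0.5]
[ 29.1 -84.9  20.6] [ 0.0016 -0.0013  0.0063]
[185.09029737 104.0394358 ]
[194.4836176  189.03172127]
[292.97554448 120.03583135]validation failed for argument at $[0]...
```

View pics/w1.png

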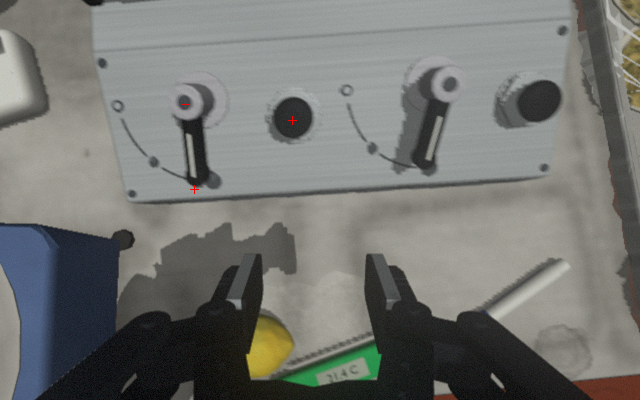

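The wrist view shows the predicted marks on the hub (185,104) and cap (293,120). The lever tip is at about (199,185), slightly right of the prediction, so its angle is about 1.55. The last move was refused because every key is required.

```bash
python3 -m crank '[{"jaw":45,"x":29,"y":-85,"z":20,"ax":0,"ay":0,"az":-0.03},{"jaw":45,"x":29,"y":-85,"z":20,"ax":0,"ay":0,"az":-0.03},{"jaw":45,"x":29,"y":-85,"z":20,"ax":0,"ay":0,"az":-0.03},{"jaw":45,"x":29,"y":-85,"z":20,"ax":0,"ay":0,"az":-0.03}]'
python3 tgt.py lev 1.54 .008
python3 - <<'E'
from cell import bot
import cv2,numpy as np
from tgt import *
c=bot.get_calibration('wrist');s=bot.state();im=bot.read_camera('wrist')
Tw=np.eye(4);Tw[:3,:3]=s['eef_rot'];Tw[:3,3]=s['eef_pos'];M=np.linalg.inv(Tw@c['T_tool_cam'])
for L in(1.5,1.54,1.58):
  for P in(hobpt(p,p[3],.0995,.037),hobpt(p,p[3]-.059*np.sin(L),.0995+.059*np.cos(L),.036),hobpt(p,p[4],.0295,.026)):
    v=c['K']@(M@[*P,1])[:3];v=v[:2]/v[2];print(v);cv2.circle(im,tuple(int(t) for t in v),1,(0,0,255))
cv2.imwrite('pics/w2.png',cv2.resize(im[50:250,150:470],None,fx=2.4,fy=2.4))
E
```

```text
time: 1.55
eef_pos: [0.5092, -0.1148, 0.1917]
eef_rot: [[0.937, -0.079, 0.341], [-0.078, -0.997, -0.017], [0.341, -0.01, -0.94]]
wrist_force: [-0.7, 0.1, 0.1]
finger_gap: 0.525
1.55 [ 0.39  0.14 -0.3   2.19  0.05  0.47 -1.58] [-0.7  0.1  0.1]
[  0.7   0.7 112.4] [ 0.0004  0.0004 -0.0006]
[313.76374679 151.93641372]
[310.29851532 236.75217123]
[417.96672048 169.22342341]
[313.76374679 151.93641372]
[313.72850706 236.8140628 ]
[417.96672048 169.22342341]
[313.76374679 151.93641372]
[317.15849444 236.74970216]
[417.96672048 169.22342341]
```

View pics/w2.png

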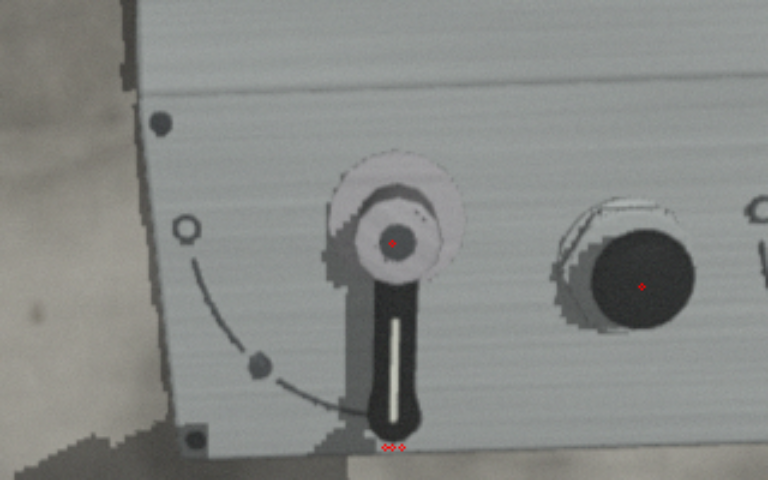

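The hub is at zoom (398,242), about 1.7 mm towards tool +y of the prediction. The lever angle is about 1.52, and the cap is about 2 mm up the slope. I'll descend and grasp.

```bash
python3 -m crank '[{"jaw":45,"x":0,"y":1.5,"z":30,"ax":0,"ay":0,"az":0.015},{"jaw":45,"x":0,"y":1.5,"z":60,"ax":0,"ay":0,"az":0.015},{"jaw":45,"x":0,"y":1.5,"z":85,"ax":0,"ay":0,"az":0.015},{"jaw":45,"x":0,"y":1.5,"z":100,"ax":0,"ay":0,"az":0.015},{"jaw":45,"x":0,"y":1.5,"z":108,"ax":0,"ay":0,"az":0.015},{"jaw":45,"x":0,"y":1.5,"z":112,"ax":0,"ay":0,"az":0.015},{"jaw":45,"x":0,"y":1.5,"z":112,"ax":0,"ay":0,"az":0.015}]' 25
python3 tgt.py lev 1.52 .008
```

```text
time: 2.3
eef_pos: [0.5472, -0.1202, 0.0869]
eef_rot: [[0.935, -0.097, 0.342], [-0.097, -0.995, -0.019], [0.342, -0.015, -0.94]]
wrist_force: [-0.6, -0.1, 0.8]
finger_gap: 0.531
2.3 [ 0.28  0.37 -0.19  2.2   0.21  0.23 -1.75] [-0.6 -0.1  0.8]
[ 0.3 -3.5  0.9] [ 0.0021 -0.0006  0.0006]
```

```bash
python3 -m crank '[{"jaw":20,"x":0,"y":0,"z":0,"ax":0,"ay":0,"az":0},{"jaw":14,"x":0,"y":0,"z":0,"ax":0,"ay":0,"az":0},{"jaw":8,"x":0,"y":0,"z":0,"ax":0,"ay":0,"az":0},{"jaw":8,"x":0,"y":0,"z":0,"ax":0,"ay":0,"az":0},{"jaw":8,"x":0,"y":0,"z":0,"ax":0,"ay":0,"az":0},{"jaw":8,"x":0,"y":0,"z":0,"ax":0,"ay":0,"az":0}]' 25
python3 - <<'E'
from tgt import *
s=bot.state()
p[1]-=.0015; np.save('p.npy',p)
for a in np.linspace(1.52,.785,8)[1:]:
    print(a.round(3),*rel(dict(eef_rot=lev(1.52,.008)[1],eef_pos=lev(1.52,.008)[0]),*lev(a,.008)))
print(rel(s,*lev(.785,.008)), s['wrist_force'],s['ft_torque'])
E
```

```text
time: 2.9
eef_pos: [0.5478, -0.1184, 0.0877]
eef_rot: [[0.934, -0.094, 0.343], [-0.094, -0.995, -0.018], [0.343, -0.016, -0.939]]
wrist_force: [-3.2, 3.0, 6.7]
finger_gap: 0.141
1.415 [ 0.2 -4.  -0. ] [-0.    -0.     0.105]
1.31 [ 0.8 -7.9  0. ] [-0.   -0.    0.21]
1.205 [  1.9 -11.8  -0. ] [0.    0.    0.315]
1.1 [  3.3 -15.5  -0. ] [ 0.   -0.    0.42]
0.995 [  5.1 -19.   -0. ] [-0.    -0.     0.525]
0.89 [  7.3 -22.4   0. ] [-0.    0.    0.63]
0.785 [  9.8 -25.5   0. ] [ 0.    -0.     0.735]
(array([  9.7, -25.6,   1.5]), array([-1.000e-04, -2.100e-03,  7.385e-01])) [-3.15570361  2.96845732  6.69675128] [0.60359986 0.54953781 0.38975935]
```

The handle is gripped (12.0 mm opening). Now I'll swing it about the pivot, easing 1.5 mm off the panel.

```bash
python3 -m crank '[{"jaw":8,"x":0.2,"y":-2,"z":-1.5,"ax":0,"ay":0,"az":0},{"jaw":8,"x":0.2,"y":-5.7,"z":-1.5,"ax":0,"ay":0,"az":0.105},{"jaw":8,"x":0.8,"y":-9.6,"z":-1.5,"ax":0,"ay":0,"az":0.21},{"jaw":8,"x":1.9,"y":-13.5,"z":-1.5,"ax":0,"ay":0,"az":0.315},{"jaw":8,"x":3.3,"y":-17.2,"z":-1.5,"ax":0,"ay":0,"az":0.42},{"jaw":8,"x":5.1,"y":-20.7,"z":-1.5,"ax":0,"ay":0,"az":0.525},{"jaw":8,"x":7.3,"y":-24.1,"z":-1.5,"ax":0,"ay":0,"az":0.63},{"jaw":8,"x":9.8,"y":-27.2,"z":-1.5,"ax":0,"ay":0,"az":0.735},{"jaw":8,"x":9.8,"y":-27.2,"z":-1.5,"ax":0,"ay":0,"az":0.735},{"jaw":8,"x":9.8,"y":-27.2,"z":-1.5,"ax":0,"ay":0,"az":0.735}]'
python3 tgt.py lev .785 .008
```

```text
time: 3.9
eef_pos: [0.5593, -0.0933, 0.0921]
eef_rot: [[0.63, -0.696, 0.343], [-0.737, -0.676, -0.019], [0.245, -0.241, -0.939]]
wrist_force: [5.9, -0.3, -9.2]
finger_gap: 0.137
3.9 [ 0.03  0.36  0.03  2.2  -0.04  0.23 -2.3 ] [ 5.9 -0.3 -9.2]
[0.2 0.6 2.1] [-0.0001 -0.0025  0.0043]
```

```bash
python3 -m crank '[{"jaw":40,"x":0,"y":0,"z":0,"ax":0,"ay":0,"az":0},{"jaw":40,"x":0,"y":0,"z":0,"ax":0,"ay":0,"az":0},{"jaw":40,"x":0,"y":0,"z":0,"ax":0,"ay":0,"az":0},{"jaw":40,"x":0,"y":0,"z":-30,"ax":0,"ay":0,"az":0},{"jaw":40,"x":0,"y":0,"z":-70,"ax":0,"ay":0,"az":0},{"jaw":40,"x":0,"y":0,"z":-110,"ax":0,"ay":0,"az":0},{"jaw":0,"x":0,"y":0,"z":-110,"ax":0,"ay":0,"az":0},{"jaw":0,"x":0,"y":0,"z":-110,"ax":0,"ay":0,"az":0}]'
python3 tgt.py but .06
cat > look.py <<'E'
import cv2,sys
from tgt import *
c=bot.get_calibration('wrist');s=bot.state();im=bot.read_camera('wrist')
Tw=np.eye(4);Tw[:3,:3]=s['eef_rot'];Tw[:3,3]=s['eef_pos'];M=np.linalg.inv(Tw@c['T_tool_cam'])
im=cv2.resize(im,None,fx=1.25,fy=1.25)
L=.785
for P in(hobpt(p,p[3],.0995,.037),hobpt(p,p[3]-.0515*np.sin(L),.0995+.0515*np.cos(L),.036),hobpt(p,p[4],.0295,.026),hobpt(p,p[3]-p[5]*np.sin(L),.0995+p[5]*np.cos(L),0)):
    v=c['K']@(M@[*P,1])[:3];v=v[:2]/v[2]*1.25;print(v.round());cv2.circle(im,tuple(int(t) for t in v),1,(0,0,255))
cv2.imwrite(sys.argv[1],im)
E
python3 look.py pics/w3.png
```

```text
time: 4.7
eef_pos: [0.5213, -0.0912, 0.1965]
eef_rot: [[0.629, -0.697, 0.344], [-0.738, -0.674, -0.019], [0.245, -0.243, -0.939]]
wrist_force: [0.5, 0.3, 0.0]
finger_gap: 0.135
4.7 [ 0.    0.12  0.06  2.2  -0.02  0.47 -2.33] [0.5 0.3 0. ]
[76.4 61.6 61.3] [ 1.000e-04 -3.500e-03 -7.838e-01]
[394. 191.]
[394. 284.]
[514. 112.]
[393. 280.]
```

View pics/w3.png

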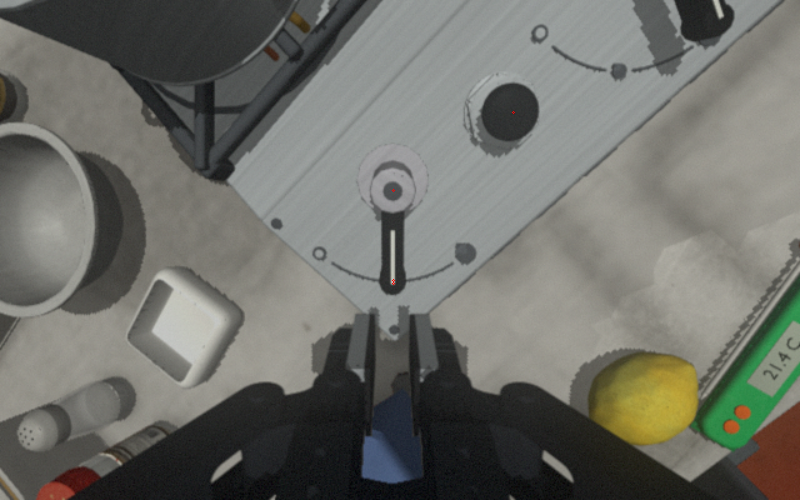

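The lever is on the pilot mark: the handle covers it and its tip is at (393,284), as predicted. The cap is at (510,111), about 1.5 mm up the slope of the prediction, so I'll correct the button position and move over it.

```bash
python3 - <<'E'
import numpy as np
p=np.load('p.npy');p[4]+=.0015;np.save('p.npy',p)
E
python3 tgt.py but .06
python3 -m crank '[{"jaw":0,"x":77,"y":61,"z":30,"ax":0,"ay":-0.003,"az":-0.784},{"jaw":0,"x":77,"y":61,"z":30,"ax":0,"ay":-0.003,"az":-0.784},{"jaw":0,"x":77,"y":61,"z":50,"ax":0,"ay":-0.003,"az":-0.784},{"jaw":0,"x":77,"y":61,"z":61,"ax":0,"ay":-0.003,"az":-0.784},{"jaw":0,"x":77,"y":61,"z":61,"ax":0,"ay":-0.003,"az":-0.784},{"jaw":0,"x":77,"y":61,"z":61,"ax":0,"ay":-0.003,"az":-0.784},{"jaw":0,"x":77,"y":61,"z":61,"ax":0,"ay":-0.003,"az":-0.784},{"jaw":0,"x":77,"y":61,"z":61,"ax":0,"ay":-0.003,"az":-0.784}]'
python3 tgt.py but .026; python3 look.py pics/w4.png
```

```text
4.75 [ 0.    0.12  0.06  2.2  -0.02  0.47 -2.33] [-0.4 -1.2  0.8]
[78.1 59.9 60.4] [ 0.001  -0.0014 -0.7839]
time: 5.55
eef_pos: [0.5472, -0.1902, 0.1408]
eef_rot: [[0.94, -0.053, 0.338], [-0.051, -0.999, -0.016], [0.338, -0.002, -0.941]]
wrist_force: [-0.5, -0.6, -0.3]
finger_gap: 0.0
5.55 [ 0.38  0.3  -0.12  2.12 -0.09  0.39 -1.28] [-0.5 -0.6 -0.3]
[ 2.5  0.1 32.3] [-0.0004  0.004  -0.0042]
[212. 274.]
[137. 355.]
[391. 296.]
[161. 332.]
```

View pics/w4.png

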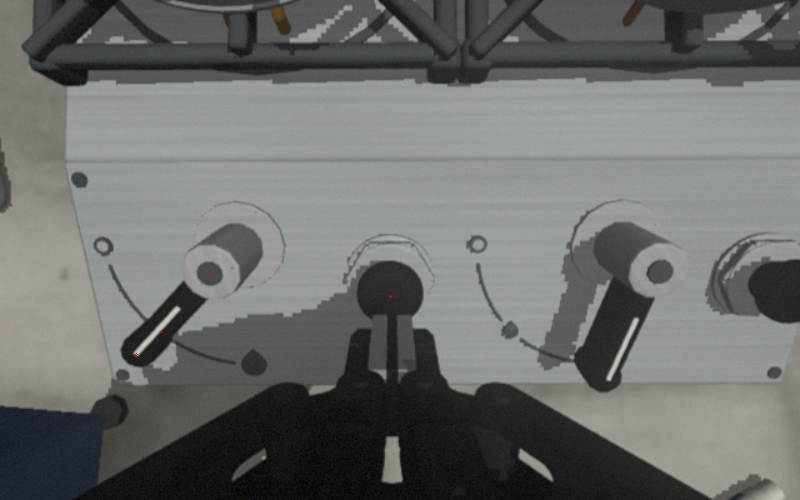

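The view shows the cap at (390,292), under the finger centre line. The lever stays at pilot, and the right lever and button are untouched. I'll descend slowly.

```bash
python3 -m crank '[{"jaw":0,"x":3,"y":0,"z":12,"ax":0,"ay":0.004,"az":0},{"jaw":0,"x":3,"y":0,"z":22,"ax":0,"ay":0.004,"az":0},{"jaw":0,"x":3,"y":0,"z":27,"ax":0,"ay":0.004,"az":0},{"jaw":0,"x":3,"y":0,"z":29,"ax":0,"ay":0.004,"az":0},{"jaw":0,"x":3,"y":0,"z":31,"ax":0,"ay":0.004,"az":0},{"jaw":0,"x":3,"y":0,"z":33,"ax":0,"ay":0.004,"az":0},{"jaw":0,"x":3,"y":0,"z":35,"ax":0,"ay":0.004,"az":0},{"jaw":0,"x":3,"y":0,"z":37,"ax":0,"ay":0.004,"az":0},{"jaw":0,"x":3,"y":0,"z":37,"ax":0,"ay":0.004,"az":0}]'
python3 tgt.py but .014
```

```text
time: 6.5
eef_pos: [0.5632, -0.191, 0.1086]
eef_rot: [[0.938, -0.05, 0.344], [-0.047, -0.999, -0.017], [0.344, 0.0, -0.939]]
wrist_force: [-4.2, 0.8, 5.9]
finger_gap: 0.0
6.5 [ 0.36  0.38 -0.12  2.11 -0.09  0.31 -1.29] [-4.2  0.8  5.9]
[-1.7  0.   8.6] [ 0.0003 -0.0022 -0.0002]
```

```bash
python3 -m crank '[{"jaw":0,"x":0,"y":0,"z":1.5,"ax":0,"ay":0,"az":0},{"jaw":0,"x":0,"y":0,"z":3,"ax":0,"ay":0,"az":0},{"jaw":0,"x":0,"y":0,"z":4.5,"ax":0,"ay":0,"az":0},{"jaw":0,"x":0,"y":0,"z":6,"ax":0,"ay":0,"az":0},{"jaw":0,"x":0,"y":0,"z":7,"ax":0,"ay":0,"az":0},{"jaw":0,"x":0,"y":0,"z":8,"ax":0,"ay":0,"az":0},{"jaw":0,"x":0,"y":0,"z":8,"ax":0,"ay":0,"az":0}]'
python3 tgt.py but .014
```

```text
time: 7.2
eef_pos: [0.5658, -0.1912, 0.1015]
eef_rot: [[0.938, -0.05, 0.344], [-0.047, -0.999, -0.018], [0.344, 0.0, -0.939]]
wrist_force: [-5.4, 1.8, 9.4]
finger_gap: 0.0
7.2 [ 0.36  0.39 -0.12  2.11 -0.08  0.3  -1.29] [-5.4  1.8  9.4]
[-1.7  0.   1. ] [ 0.0004 -0.0023 -0.0002]
```

```bash
python3 -m crank '[{"jaw":0,"x":0,"y":0,"z":0.5,"ax":0,"ay":0,"az":0},{"jaw":0,"x":0,"y":0,"z":1,"ax":0,"ay":0,"az":0},{"jaw":0,"x":0,"y":0,"z":1,"ax":0,"ay":0,"az":0}]'
python3 tgt.py but .014
```

```text
time: 7.5
eef_pos: [0.566, -0.1912, 0.101]
eef_rot: [[0.938, -0.05, 0.344], [-0.047, -0.999, -0.018], [0.344, 0.0, -0.939]]
wrist_force: [-8.4, 1.9, 13.0]
finger_gap: 0.001
7.5 [ 0.36  0.39 -0.12  2.11 -0.08  0.3  -1.29] [-8.4  1.9 13. ]
[-1.7  0.   0.5] [ 0.0005 -0.0024 -0.0002]
```

Axial force is about 15 N, above the 11 N at the stop. Stiffness has jumped, so the button is on its stop. I'll add a small margin and hold.

```bash
python3 -m crank '[{"jaw":0,"x":0,"y":0,"z":0.5,"ax":0,"ay":0,"az":0},{"jaw":0,"x":0,"y":0,"z":0.5,"ax":0,"ay":0,"az":0},{"jaw":0,"x":0,"y":0,"z":0.5,"ax":0,"ay":0,"az":0},{"jaw":0,"x":0,"y":0,"z":0.5,"ax":0,"ay":0,"az":0},{"jaw":0,"x":0,"y":0,"z":0.5,"ax":0,"ay":0,"az":0},{"jaw":0,"x":0,"y":0,"z":0.5,"ax":0,"ay":0,"az":0},{"jaw":0,"x":0,"y":0,"z":0.5,"ax":0,"ay":0,"az":0},{"jaw":0,"x":0,"y":0,"z":0.5,"ax":0,"ay":0,"az":0},{"jaw":0,"x":0,"y":0,"z":0.5,"ax":0,"ay":0,"az":0},{"jaw":0,"x":0,"y":0,"z":0.5,"ax":0,"ay":0,"az":0}]'
R='{"jaw":0,"x":0,"y":0,"z":0,"ax":0,"ay":0,"az":0}'; python3 look.py pics/w5.png
```

```text
time: 8.5
eef_pos: [0.5661, -0.1912, 0.1009]
eef_rot: [[0.938, -0.05, 0.344], [-0.047, -0.999, -0.018], [0.344, 0.0, -0.939]]
wrist_force: [-11.7, 2.2, 18.9]
finger_gap: 0.002
[157. 339.]
[ 65. 436.]
[390. 361.]
[110. 392.]
```

```bash
python3 -m crank '[{"jaw":0,"x":0,"y":0,"z":0,"ax":0,"ay":0,"az":0},{"jaw":0,"x":0,"y":0,"z":0,"ax":0,"ay":0,"az":0},{"jaw":0,"x":0,"y":0,"z":0,"ax":0,"ay":0,"az":0},{"jaw":0,"x":0,"y":0,"z":0,"ax":0,"ay":0,"az":0},{"jaw":0,"x":0,"y":0,"z":0,"ax":0,"ay":0,"az":0},{"jaw":0,"x":0,"y":0,"z":0,"ax":0,"ay":0,"az":0},{"jaw":0,"x":0,"y":0,"z":0,"ax":0,"ay":0,"az":0},{"jaw":0,"x":0,"y":0,"z":0,"ax":0,"ay":0,"az":0},{"jaw":0,"x":0,"y":0,"z":0,"ax":0,"ay":0,"az":0},{"jaw":0,"x":0,"y":0,"z":0,"ax":0,"ay":0,"az":0}]'
```

```text
time: 9.55
eef_pos: [0.5661, -0.1912, 0.1009]
eef_rot: [[0.938, -0.05, 0.344], [-0.047, -0.999, -0.018], [0.344, 0.0, -0.939]]
wrist_force: [-10.6, 3.4, 18.9]
finger_gap: 0.001
```

```bash
python3 -m crank '[{"jaw":0,"x":0,"y":0,"z":0,"ax":0,"ay":0,"az":0},{"jaw":0,"x":0,"y":0,"z":0,"ax":0,"ay":0,"az":0},{"jaw":0,"x":0,"y":0,"z":0,"ax":0,"ay":0,"az":0},{"jaw":0,"x":0,"y":0,"z":0,"ax":0,"ay":0,"az":0},{"jaw":0,"x":0,"y":0,"z":0,"ax":0,"ay":0,"az":0},{"jaw":0,"x":0,"y":0,"z":0,"ax":0,"ay":0,"az":0},{"jaw":0,"x":0,"y":0,"z":0,"ax":0,"ay":0,"az":0},{"jaw":0,"x":0,"y":0,"z":0,"ax":0,"ay":0,"az":0},{"jaw":0,"x":0,"y":0,"z":0,"ax":0,"ay":0,"az":0},{"jaw":0,"x":0,"y":0,"z":0,"ax":0,"ay":0,"az":0}]'
```

```text
time: 10.55
eef_pos: [0.5661, -0.1912, 0.1009]
eef_rot: [[0.938, -0.05, 0.344], [-0.047, -0.999, -0.018], [0.344, 0.0, -0.939]]
wrist_force: [-11.4, 1.9, 18.4]
finger_gap: -0.002
```

View pics/w5.png

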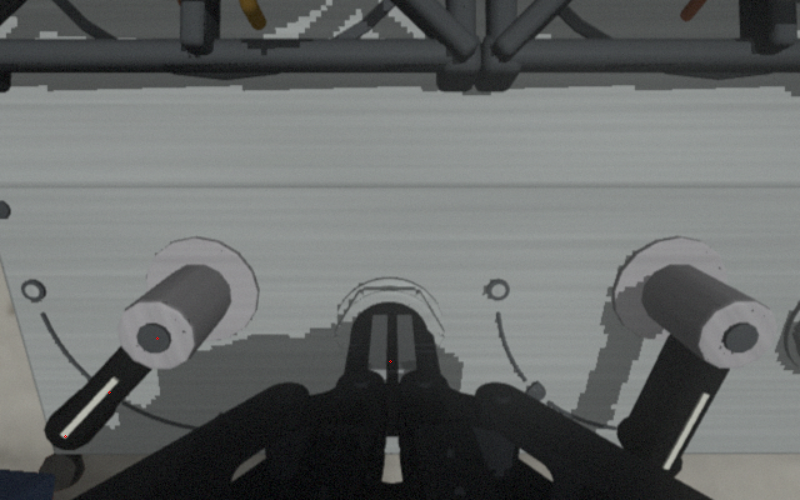

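The fingers are centred on the pressed cap inside its collar, around (390,340). The left lever is still at pilot and the right lever is unchanged. The button has been held at about 21 N axial for 3 s with no drift.

```bash
python3 -c "
from cell import bot
s=bot.state();print(s['time'],s['wrist_force']);print(bot.close_job())"
```

```text
10.55 [-11.43748362   1.91136656  18.41839765]
the job is handed in; nothing more can be done
None
```

I turned the left burner's lever (the one under the stockpot) from about 1.52 rad to the pilot mark and let go of it. I then pressed the same burner's safety button in with closed fingers and handed the job in at 10.55 s, still holding it in.

- **Lever:** after I let go, the wrist picture showed the handle lying over the pilot mark, within about 1 px of the prediction. It was unchanged in a later picture taken during the press.
- **Button:** it reached its stop, where the resistance jumped and pushing further moved it almost no more. I held it there for about 3 s at roughly 21 N, with no drift. I judged the stop from force and motion, because the interface gives no direct reading of button travel.
- **Right burner and pots:** the arm never went near the right burner's controls or either pot. The right lever looked unchanged in the last wrist pictures. I took no final overview picture of the pots.
- **Failed or disagreed:** one move was refused because keys were missing, and I sent it again complete. My first position estimates were 1.5 to 2 mm off, and I corrected them from the wrist pictures.

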